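# Lock the small chopping board into its travel rack

### The arm

A 6-joint arm with a two-finger parallel gripper is mounted at the origin on the work surface; the furniture and walls round the work are solid. World frame = base frame: x ahead of the robot, y to its left, z up, the work surface at z = 0. Lengths are in m, angles in degrees, forces in N, time in s.
With the tool pointing down it reaches from about 0.4 to 0.825 m from the base axis. Payload 7 kg.
Tool frame: the origin (TCP) lies between the finger pads; the fingertips stand 22 mm ahead of it and the grasp point (between the pads) lies 3 mm ahead of it; z points along the fingers, y is the line along which they close (so a half turn about z gives the same grasp; the last joint's range is limited). The gripper opens to 88 mm and grips with 3 to 60 N. Pads are 19 mm wide; open, the fingers measure 130 mm over their backs; the gripper's body (78 mm by 193 mm) begins 47 mm behind the grasp point.
Start: joints at [-57.863, 20.546, 0.682, 0, -70.136, -16.507], TCP at [0.182, -0.65, 0.249] pointing down, gripper open.
Joint ranges: [-176.03, 176.03], [-82.01, 121.73], [-58.28, 71.71], [-173.87, 95.51], [-174.79, -0.11], [-173.66, 173.66]. Speed limits (degrees/s): [136.94, 136.94, 172.46, 180, 180, 180].

### API

Orientations are given as [roll, pitch, yaw] about the fixed x, y, z axes, in that order (R = Rz(yaw) Ry(pitch) Rx(roll)).
In Python, from plant import r, vision gives the robot as it stands.
- The arm moves only by the shell command python3 -m pendant 'ROWS' [FORCE]. ROWS is JSON, a list that holds one entry, the list of rows, each a list of 7 numbers: the shift along the tool's x, y, z scaled (see below), then the turn, a rotation vector about the tool's x, y, z scaled (see below), then the opening, from -1 (shut) to 1 (fully open). In form: [[[x, y, z, wx, wy, wz, fingers], ...]]. A call has exactly 8 rows; each row shifts and turns the commanded pose from where the row before left it, along the tool's axes as they then stand; what a row does not reach is not made up. The controller multiplies each number of a shift by 20 mm and each number of a turn by 4 degrees. A row lasts 1/10 s, in which the tool goes at most 50 mm and 8.59 degrees, less where a joint would pass 70% of its speed; a pose out of reach is approached as far as the arm can. A call with a number of a shift or a turn outside -1 to 1 is refused whole. A call with a gripper value outside its range is refused whole. The fingers move at their own pace and stop on an object; FORCE is the grip in N (left out, the last holds). Time passes only in rows, so rows that do not move let the fingers close, or fill a call up. It gives the time, the measured TCP pose, the force, the opening and the grip force at its end, in the units of the state.
- r.get_state(): the state, without advancing time (a new reading comes with each control period).
- vision.capture(name): name is "scene" or "top" or "wrist"; returns a dict with "frame" (400x640x3 uint8, blue, green, red), "depth" (400x640 float32, m along the optical axis (not along the pixel's ray), 0 where there is no reading), "camera_matrix" (3x3 intrinsics, pixels), "extrinsics" (4x4, takes a point from world to camera coordinates); the wrist camera has in their place "hand_eye" (4x4, takes a point from camera to tool coordinates, whose origin is the TCP and whose axes are the flange's). Camera axes: x right, y up, looking along -z (the intrinsics and any distortion apply to the point x, -y, -z); pixel columns grow to the right and rows downward; lengths in m; the calibration is good to about 2 mm. A picture is of the moment at which its call begins: read the wrist's pose just before it.
- r.close_job(): hands the job in; it is judged then, once.
The state is a dict: "time_s": time; "joints": joint angles; "qd": joint speeds; "joint_torque": joint torques, N m; "tcp_pos": TCP position; "eef_rot": TCP orientation; "contact_force": force on the tool from outside, world axes, zero at the start; "moment": the same for the moment, N m; "gripper_width": finger opening in m; "gripper_force": force on a finger pad.
Only numpy, scipy, OpenCV 4.12 (cv2) and the standard library are available. Lean on these libraries where they do the work, as an engineer would, in place of code of your own. Each camera call takes 0.05 s, during which the arm holds its last target. There are 200 camera calls.

### The job

Put the small green chopping board away for the drive: lift it out of the wooden drying stand and slide it upright, all the way down, into the slot of the steel travel rack. Then swing the rack's keeper bar shut over the board until it snaps past the spring ball and is fully home in its catch, and let go. Leave the spice jars and the food tub where they stand.

Things in the scene. Friction and masses are not known exactly. Their poses are not given: they have to be found in the camera images.
- board: Small green plastic chopping board, 120 mm long (its y), 95 mm high (its z), 15 mm thick (its x), about 0.17 kg, starting upright in the middle gap of the stand. Origin: middle of its lower long edge; z points up to the upper edge. Grip it across its thickness at the upper edge. Either face may point either way in the slot.
- stand: Fixed light wooden drying stand, base 124 x 150 x 12 mm (x, y, z), origin at the centre of its underside. Four rows of upright dowels, 8 mm thick, tops 44 mm above the underside; the middle gap (20 mm) holds the board, whose lower edge stands on the base at 12 mm.
- rack: Fixed travel rack: grey base 80 x 200 x 10 mm, steel slot along its y. Origin: centre of the underside, z up. Slot 18 mm wide (x), 130 mm long (y), floor at z 10, flared lip at z 64 mm; cheeks 5 mm thick. Hinge post at y +80, catch post at y -80 mm, both about 110 mm high. The catch has a spring-loaded steel ball on its +x side and a black stop lug on its -x side.
- slot_floor (a point): Middle of the slot's floor, 10 mm above the rack's underside; axes as rack. The fully seated board has its origin here.
- slot_mouth (a point): Middle of the slot's mouth, 62 mm above the rack's underside; axes as rack.
- keeper (a joint): Angle of the keeper bar about its upright hinge: 0 = shut, along the slot over the board, against the stop lug; grows (counter-clockwise from above) as it swings open toward the rack's +x side, up to 1.7. It stays where left. Closing, it meets the spring ball at about 0.12 rad (some 6 N at the bar's end to press past); beyond, it snaps to 0.
- keeper_hinge (a point): Point on the hinge axis (x 0, y +80 mm in the rack), at the height of the bar's centre line, 118 mm above the rack's underside. Its axes turn with the bar: the bar runs along its -y. The bar is a steel rod 14 mm thick and 172 mm long from the axis.
- keeper_grip (a point): Centre of the red upright grip tab on the bar, 155 mm from the hinge axis, 30 mm above the bar's centre line. Tab 12 mm thick (across the bar, point x), 34 mm along the bar (point y), top 47 mm above the centre line (165 mm above the rack's underside); a red foot 16 mm thick joins it to the bar, up to 10 mm above the centre line.
- spice_green: Spice jar with green cap, 42 mm across, 99 mm high, bystander. Origin: centre of its underside.
- spice_yellow: Spice jar with yellow cap, 45 mm across, 100 mm high, bystander. Origin: centre of its underside.
- tub: Small white and red lidded food tub, 72 mm across, 71 mm high, bystander. Origin: centre of its underside.
Not all that is in view belongs to the job. Several things have the shape of the board; the one meant has the colours described above.

How it is judged (in metres and radians):
On the way, in this order (a step that is already met when the one before it is completed fails the run):
1. the board stands fully down in the rack's slot while the keeper bar is still open (x of board in the frame of slot_floor between -0.005 and 0.005 m and y of board in the frame of slot_floor between -0.012 and 0.012 m and z of board in the frame of slot_floor between -0.004 and 0.004 m and angle between board's own z axis and vertical below 0.08 rad and angle between the y axis of board and the y axis of rack, either way round below 0.08 rad and value of joint keeper above 0.5 rad), for 0.2 s.
2. the keeper bar is shut past the spring ball with the board in the slot (x of board in the frame of slot_floor between -0.005 and 0.005 m and y of board in the frame of slot_floor between -0.012 and 0.012 m and z of board in the frame of slot_floor between -0.004 and 0.004 m and angle between board's own z axis and vertical below 0.08 rad and angle between the y axis of board and the y axis of rack, either way round below 0.08 rad and value of joint keeper below 0.05 rad), for 0.2 s.
At the end, for the whole second after the job is handed in: The board stands at rest and upright on the slot floor of the rack (lower edge within 4 mm of the floor's height, within 5 mm across and 12 mm along the slot, within 0.08 rad of upright and of the slot's direction) and the keeper bar is shut and at rest in its catch (joint below 0.05 rad) (all of step 2 and linear speed of board below 0.02 m/s and velocity of joint keeper between -0.05 and 0.05 rad/s); the robot touches nothing.
It fails at once if the green-capped spice jar is shifted by more than 30 mm or tipped over (distance of spice_green from where it was at the start of the episode above 0.03 m or angle between spice_green's own z axis and vertical above 0.4 rad).
It fails at once if the yellow-capped spice jar is shifted by more than 30 mm or tipped over (distance of spice_yellow from where it was at the start of the episode above 0.03 m or angle between spice_yellow's own z axis and vertical above 0.4 rad).
It fails at once if the food tub is shifted by more than 30 mm or tipped over (distance of tub from where it was at the start of the episode above 0.03 m or angle between tub's own z axis and vertical above 0.4 rad).
It also fails if it takes over 59 s, if anything falls off the work surface, if the arm or the gripper's body presses on something with over 40 N, if the wrist force passes 120 N, or if a joint passes its speed limit or range.

## Working session

There is one attempt and no reset: what is moved stays moved. The work goes in short steps, Python scripts to look and compute and a shell command to move; the robot and the scene stay as the last step left them, time stands still between calls to the robot, and variables do not carry over. Pictures are saved under pics/ and viewed, at most 10 in all, crops included, and the job is handed in when it is done.

```bash
mkdir -p pics
cat > h.py <<'E'
import numpy as np,cv2
from plant import r,vision
from scipy.spatial.transform import Rotation as R
def cloud(name,c=None):
    s=r.get_state() if name=="wrist" else None
    c=c or vision.capture(name)
    d=c["depth"];K=np.array(c["camera_matrix"]);v,u=np.indices(d.shape)
    P=np.stack([(u-K[0,2])/K[0,0]*d,-(v-K[1,2])/K[1,1]*d,-d],-1)
    if name=="wrist":
        T=np.eye(4);T[:3,:3]=R.from_euler('xyz',s["eef_rot"],degrees=True).as_matrix();T[:3,3]=s["tcp_pos"];M=T@np.array(c["hand_eye"])
    else: M=np.linalg.inv(np.array(c["extrinsics"]))
    W=P@M[:3,:3].T+M[:3,3];W[d==0]=np.nan
    return c["frame"],W
E
python3 - <<'E'
from h import *
print(r.get_state())
for n in("scene","top"):
    f,W=cloud(n);cv2.imwrite(f"pics/{n}0.png",f);np.savez(f"{n}0.npz",f=f,W=W)
E
```

```text
{'time_s': 0.0, 'joints': array([-5.78640484e+01,  2.05920257e+01,  6.34338120e-01, -1.95949747e-02,
       -7.01343848e+01, -1.65032374e+01]), 'qd': array([ 0.02229258,  0.04130291, -0.04305661,  0.03873534,  0.03331442,
       -0.08092434]), 'joint_torque': array([-1.63360477e-03, -5.82714951e+01,  2.93061233e+01,  6.99728251e+00,
        6.99762837e-03, -2.05653159e-04]), 'tcp_pos': array([ 0.18171059, -0.64962657,  0.24762192]), 'eef_rot': array([ 1.79906488e+02, -8.49581716e-03, -1.64373952e+02]), 'contact_force': array([-0.53950323,  0.32389142, -0.02455371]), 'moment': array([-0.03475432,  0.01506724,  0.03790481]), 'gripper_force': 0.0, 'gripper_width': 0.08717783809145448}
```

View pics/scene0.png

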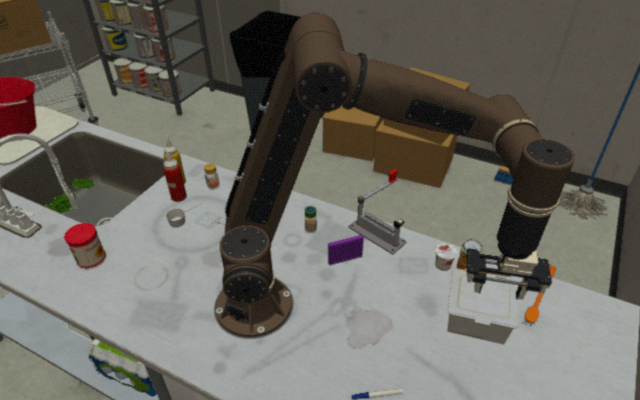

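View pics/top0.png

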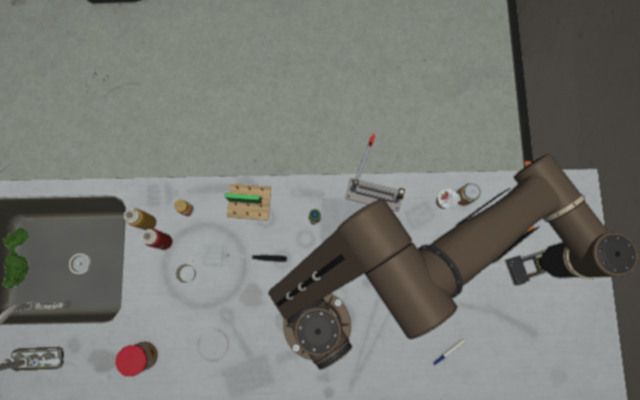

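The top view shows the stand with the green board at (243,198) and the rack at (377,193), with its hinge at the left (~(357,182)). The red tab is at (372,138), the green-capped jar at (314,215), the yellow-capped jar at (183,208) and the tub at (447,197). The purple board at (268,258) is a decoy.

Run:
```python
from h import *
z=np.load("top0.npz");f=z["f"];W=z["W"];s=np.load("scene0.npz")
def rep(n,m,W):
    p=W[m];p=p[~np.isnan(p[:,0])]
    if len(p)<5: print(n,len(p));return
    a=cv2.minAreaRect((p[:,:2]*1000).astype(np.float32))
    print(n,len(p),p.mean(0).round(4),"z",np.percentile(p[:,2],[2,50,98]).round(4),"rect",np.round(a[0],1),np.round(a[1],1),round(a[2],1))
for nm,F,V in(("top",f,W),("scene",s["f"],s["W"])):
    h=cv2.cvtColor(F,cv2.COLOR_BGR2HSV);H,S,B=[h[...,i].astype(int) for i in range(3)]
    x,y,zz=V[...,0],V[...,1],V[...,2]
    work=(x>.25)&(x<.95)&(y>-.6)&(y<.6)&(zz>.02)&(zz<.3)
    rep(nm+" green",work&(H>45)&(H<80)&(S>150)&(zz>.05)&(y>.05),V)
    rep(nm+" red tab",work&((H<8)|(H>172))&(S>150)&(zz>.12)&(y<.05),V)
    rep(nm+" stand",work&(H>8)&(H<25)&(S>60)&(y>.1)&(y<.35)&(zz<.06),V)
    rep(nm+" stand+",(zz>.006)&(zz<.02)&(x>.25)&(x<.6)&(H>8)&(H<25)&(S>60)&(y>.1)&(y<.35),V)
    rep(nm+" rack",(zz>.006)&(zz<.3)&(x>.2)&(y<.0)&(y>-.28)&(x<.6)&(S<60),V)
    rep(nm+" bar",(zz>.11)&(zz<.135)&(x>.25)&(x<.7)&(y<.0)&(y>-.28),V)
print("px",[(k,W[k[1],k[0]].round(3)) for k in((243,198),(377,193),(357,182),(372,138),(314,215),(183,208),(447,197),(268,258),(403,192))])
a=cv2.resize(f[120:230,160:480],None,fx=2.5,fy=2.5,interpolation=2)
cv2.imwrite("pics/t1.png",a)
```

```text
top green 1
top red tab 24 [ 0.6131 -0.1962  0.1624] z [0.14   0.1642 0.1712] rect [ 614.8 -196.4] [ 8.5 27.4] 69.1
top stand 99 [0.4326 0.2372 0.0337] z [0.0202 0.0343 0.0505] rect [435.2 237. ] [140.2 114.1] 81.6
top stand+ 870 [0.4329 0.2306 0.0122] z [0.0067 0.0121 0.019 ] rect [437.7 236.3] [146.8 122.6] 84.4
top rack 1105 [ 0.4634 -0.1711  0.0419] z [0.0062 0.0196 0.129 ] rect [ 453.1 -112.1] [234.  326.5] 23.7
top bar 202 [ 0.5356 -0.1646  0.1243] z [0.1155 0.1241 0.132 ] rect [ 548.9 -168. ] [ 22.6 182.1] 69.2
scene green 0
scene red tab 81 [ 0.6143 -0.202   0.1474] z [0.1251 0.1472 0.1662] rect [ 616.  -200.3] [15.7 37.7] 69.1
scene stand 0
scene stand+ 0
scene rack 1189 [ 0.4482 -0.19    0.0461] z [0.0064 0.0416 0.1258] rect [ 367.4 -154. ] [361.6 299. ] 29.1
scene bar 200 [ 0.5406 -0.1722  0.1224] z [0.1123 0.123  0.1331] rect [ 551.5 -173.4] [ 25.4 188.4] 69.3
px [((243, 198), array([0.432, 0.243, 0.106])), ((377, 193), array([ 0.46 , -0.229,  0.01 ])), ((357, 182), array([ 0.476, -0.146,  0.125])), ((372, 138), array([ 0.617, -0.198,  0.166])), ((314, 215), array([0.37 , 0.002, 0.095])), ((183, 208), array([0.403, 0.449, 0.098])), ((447, 197), array([ 0.429, -0.465,  0.069])), ((268, 258), array([0.232, 0.166, 0.024])), ((403, 192), array([ 0.441, -0.304,  0.111]))]
```

View pics/t1.png

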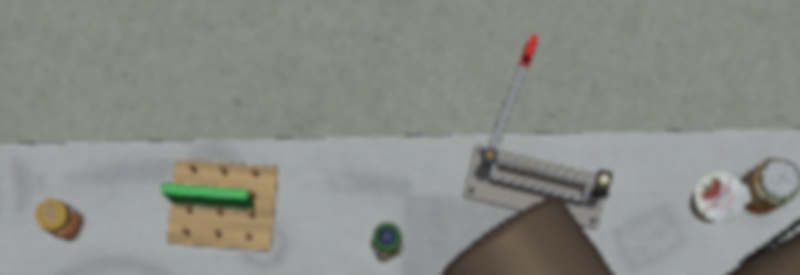

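```bash
cat >> h.py <<'E'
def plan(target,yaw,p=None,e=None,n=None,roll=180,pitch=0):
    "constant row(s) to reach target pos, tool down at yaw"
    s=r.get_state();p=np.array(s["tcp_pos"]) if p is None else np.array(p);e=s["eef_rot"] if e is None else e
    R0=R.from_euler('xyz',e,degrees=True);Rt=R.from_euler('xyz',[roll,pitch,yaw],degrees=True)
    rv=(R0.inv()*Rt).as_rotvec();
    for N in ([n] if n else range(1,200)):
        w=rv/N;S=sum(R.from_rotvec(w*k).as_matrix() for k in range(N))
        d=np.linalg.solve(S,R0.inv().apply(np.array(target)-p))/.02;t=np.degrees(w)/4
        if max(abs(d).max(),abs(t).max())<=1: break
    print("rows",N,np.round(d,3),np.round(t,3),"total",np.round(d*N,2),np.round(t*N,2))
E
python3 - <<'E'
from h import *
plan([.43,-.22,.36],-102.5)
plan([.43,-.22,.36],-102.5,n=24)
f,W=np.load("top0.npz")["f"],np.load("top0.npz")["W"]
print(np.array(vision.capture("wrist")["hand_eye"]).round(3))
E
```

```text
rows 26 [-0.97   0.253 -0.216] [ 0.001  0.    -0.595] total [-25.22   6.58  -5.61] [ 2.000e-02  1.000e-02 -1.547e+01]
rows 24 [-1.05   0.276 -0.234] [ 0.001  0.    -0.644] total [-25.2    6.62  -5.61] [ 2.000e-02  1.000e-02 -1.547e+01]
[[ 0.     0.955  0.296  0.08 ]
 [ 1.    -0.    -0.001 -0.001]
 [-0.001  0.296 -0.955 -0.136]
 [ 0.     0.     0.     1.   ]]
```

```bash
A='[-0.97,0.253,-0.216,0,0,-0.595,1]'
python3 -m pendant '[[[-0.97,0.25,-0.22,0,0,-0.6,1],[-0.97,0.25,-0.22,0,0,-0.6,1],[-0.97,0.25,-0.22,0,0,-0.6,1],[-0.97,0.25,-0.22,0,0,-0.6,1],[-0.97,0.25,-0.22,0,0,-0.6,1],[-0.97,0.25,-0.22,0,0,-0.6,1],[-0.97,0.25,-0.22,0,0,-0.6,1],[-0.97,0.25,-0.22,0,0,-0.6,1]]]' 
python3 -m pendant '[[[-0.97,0.25,-0.22,0,0,-0.6,1],[-0.97,0.25,-0.22,0,0,-0.6,1],[-0.97,0.25,-0.22,0,0,-0.6,1],[-0.97,0.25,-0.22,0,0,-0.6,1],[-0.97,0.25,-0.22,0,0,-0.6,1],[-0.97,0.25,-0.22,0,0,-0.6,1],[-0.97,0.25,-0.22,0,0,-0.6,1],[-0.97,0.25,-0.22,0,0,-0.6,1]]]' 
python3 -m pendant '[[[-0.97,0.25,-0.22,0,0,-0.6,1],[-0.97,0.25,-0.22,0,0,-0.6,1],[-0.97,0.25,-0.22,0,0,-0.6,1],[-0.97,0.25,-0.22,0,0,-0.6,1],[-0.97,0.25,-0.22,0,0,-0.6,1],[-0.97,0.25,-0.22,0,0,-0.6,1],[-0.97,0.25,-0.22,0,0,-0.6,1],[-0.97,0.25,-0.22,0,0,-0.6,1]]]'
python3 - <<'E'
from h import *
f,W=cloud("wrist");cv2.imwrite("pics/w1.png",f);np.savez("w1.npz",f=f,W=W)
f,W=cloud("top");np.savez("top1.npz",f=f,W=W);cv2.imwrite("pics/t2.png",f)
E
```

```text
time_s: 0.95
tcp_pos: [0.3073, -0.55, 0.2835]
eef_rot: [180.0, 0.0, -145.1]
contact_force: [-0.0, 0.8, 0.3]
gripper_width: 0.0877
gripper_force: 0.0
time_s: 1.75
tcp_pos: [0.3923, -0.415, 0.3188]
eef_rot: [180.0, 0.0, -125.9]
contact_force: [0.7, -0.5, 0.3]
gripper_width: 0.0878
gripper_force: 0.0
time_s: 2.55
tcp_pos: [0.4281, -0.2597, 0.3541]
eef_rot: [180.0, 0.0, -106.7]
contact_force: [-0.0, 0.1, -0.4]
gripper_width: 0.0876
gripper_force: 0.0
```

View pics/w1.png

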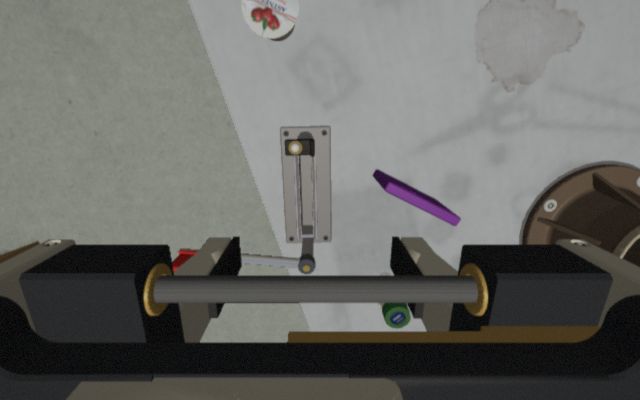

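The wrist view shows the rack base at (282–330, 127–242), the ball and lug at (294,147)/(308,147), the hinge top at (307,263), the red tab at (187,258) and the purple decoy at (418,198).

Run:
```python
from h import *
def rep(n,m,V):
    p=V[m]
    if len(p)<5: print(n,len(p));return
    a=cv2.minAreaRect((p[:,:2]*1000).astype(np.float32));print(n,len(p),p.mean(0).round(4),np.percentile(p[:,2],[2,50,98]).round(4),np.round(a[0],1),np.round(a[1],1),round(a[2],1))
for nm in("w1","top1"):
    d=np.load(nm+".npz");f=d["f"];V=d["W"];x,y,z=V[...,0],V[...,1],V[...,2]
    h=cv2.cvtColor(f,cv2.COLOR_BGR2HSV);H,S,B=[h[...,i].astype(int) for i in range(3)]
    n=(x>.38)&(x<.55)&(y>-.36)&(y<-.11)
    print(nm,"table z",np.nanmedian(z[(z<.02)&(x>.3)&(x<.5)&(y<-.1)&(y>-.4)]))
    rep("base",n&(z>.006)&(z<.016),V); rep("cheeks",n&(z>.058)&(z<.07),V)
    rep("catch",n&(z>.09)&(z<.14)&(y<-.27),V); rep("hinge",n&(z>.1)&(z<.14)&(y>-.2)&(x<.49),V)
    rep("tab",((H<8)|(H>172))&(S>150)&(z>.12)&(z<.18)&(x>.5)&(x<.7)&(abs(y+.2)<.06),V)
    rep("tabtop",((H<8)|(H>172))&(S>150)&(z>.155)&(z<.18)&(x>.5)&(x<.7)&(abs(y+.2)<.06),V)
    rep("bar",(z>.112)&(z<.135)&(x>.5)&(x<.6)&(y<-.1)&(y>-.28)&(B>0),V)
    rep("green",(H>45)&(H<80)&(S>120)&(z>.095)&(z<.12)&(y>.15)&(y<.35)&(x>.38)&(x<.5),V)
    g=(y>.1)&(y<.35)&(x>.33)&(x<.53)
    rep("standbase",g&(z>.006)&(z<.018),V)
    rep("boardtop",g&(z>.09)&(z<.13),V)
    rep("dowels",g&(z>.035)&(z<.055)&(H<30),V)
d=np.load("top1.npz");V=d["W"]
print(d["f"][194:201:3,228:262:6].tolist())
```

```text
w1 table z 0.00017735979329353002
base 3927 [ 0.4523 -0.2249  0.0102] [0.008  0.0102 0.0132] [ 456.1 -219.6] [199.4  80. ] 74.8
cheeks 673 [ 0.4572 -0.2161  0.0627] [0.0584 0.0633 0.0665] [ 454.8 -223.5] [168.8  31.8] 74.6
catch 493 [ 0.4378 -0.2979  0.1121] [0.1028 0.11   0.1236] [ 438.6 -297.7] [19.5 37.4] 74.1
hinge 328 [ 0.4769 -0.146   0.1241] [0.1019 0.1268 0.1318] [ 477.9 -142.5] [23.4 24.9] 88.3
tab 211 [ 0.6242 -0.2082  0.1425] [0.1249 0.1414 0.1646] [ 625.  -206.9] [ 7.7 23.5] 65.7
tabtop 45 [ 0.6248 -0.2076  0.1607] [0.1555 0.1612 0.1648] [ 624.4 -208.4] [8.6 6.8] 18.1
bar 482 [ 0.5299 -0.1663  0.1232] [0.1169 0.1239 0.1261] [ 529.9 -164.3] [13.4 67.4] 68.2
green 0
standbase 0
boardtop 0
dowels 0
top1 table z 0.0005979058969804996
base 362 [ 0.4447 -0.2336  0.0103] [0.0062 0.0102 0.0154] [ 456.6 -263.8] [194.8 148.9] 88.9
cheeks 67 [ 0.4578 -0.2178  0.0623] [0.0581 0.0624 0.0674] [ 456.8 -212.5] [95.9 31.9] 74.2
catch 11 [ 0.4522 -0.2994  0.1097] [0.106  0.1092 0.1139] [ 451.9 -299.2] [18.6  5.3] 77.1
hinge 0
tab 0
tabtop 0
bar 2
green 128 [0.4359 0.2469 0.1065] [0.097  0.1066 0.115 ] [436.4 248.7] [114.   13.4] 84.8
standbase 1058 [0.4306 0.2303 0.0113] [0.0062 0.0111 0.0172] [430.4 225.4] [246.8 200.4] 89.4
boardtop 180 [0.4372 0.2495 0.1054] [0.0921 0.1061 0.1143] [438.4 249.6] [119.6  17. ] 84.2
dowels 46 [0.4305 0.2349 0.0429] [0.0368 0.0429 0.0523] [436.2 236.1] [98.  97.6] 85.6
[[[93, 159, 81], [92, 157, 97], [88, 144, 105], [90, 139, 123], [97, 141, 140], [99, 138, 151]], [[63, 117, 51], [80, 140, 65], [86, 151, 71], [92, 163, 74], [95, 167, 77], [80, 145, 66]], [[85, 95, 89], [32, 56, 37], [32, 55, 26], [34, 58, 26], [35, 61, 27], [37, 67, 28]]]
```

Run:
```python
from h import *
plan([.435,.18,.34],-95.5,n=24)
```

```text
rows 24 [-0.901  0.166  0.031] [-0.001  0.    -0.116] total [-21.63   3.98   0.75] [-0.02  0.   -2.77]
```

```bash
python3 -m pendant '[[[-0.9,0.166,0.03,0,0,-0.116,1],[-0.9,0.166,0.03,0,0,-0.116,1],[-0.9,0.166,0.03,0,0,-0.116,1],[-0.9,0.166,0.03,0,0,-0.116,1],[-0.9,0.166,0.03,0,0,-0.116,1],[-0.9,0.166,0.03,0,0,-0.116,1],[-0.9,0.166,0.03,0,0,-0.116,1],[-0.9,0.166,0.03,0,0,-0.116,1]]]'>/dev/null
python3 -m pendant '[[[-0.9,0.166,0.03,0,0,-0.116,1],[-0.9,0.166,0.03,0,0,-0.116,1],[-0.9,0.166,0.03,0,0,-0.116,1],[-0.9,0.166,0.03,0,0,-0.116,1],[-0.9,0.166,0.03,0,0,-0.116,1],[-0.9,0.166,0.03,0,0,-0.116,1],[-0.9,0.166,0.03,0,0,-0.116,1],[-0.9,0.166,0.03,0,0,-0.116,1]]]'>/dev/null
python3 -m pendant '[[[-0.9,0.166,0.03,0,0,-0.116,1],[-0.9,0.166,0.03,0,0,-0.116,1],[-0.9,0.166,0.03,0,0,-0.116,1],[-0.9,0.166,0.03,0,0,-0.116,1],[-0.9,0.166,0.03,0,0,-0.116,1],[-0.9,0.166,0.03,0,0,-0.116,1],[-0.9,0.166,0.03,0,0,-0.116,1],[0,0,0,0,0,0,1]]]'
python3 - <<'E'
from h import *
f,V=cloud("wrist");cv2.imwrite("pics/w2.png",f);np.savez("w2.npz",f=f,W=V)
def rep(n,m):
    p=V[m]
    if len(p)<5: print(n,len(p));return
    a=cv2.minAreaRect((p[:,:2]*1000).astype(np.float32));print(n,len(p),p.mean(0).round(4),np.percentile(p[:,2],[2,50,98]).round(4),np.round(a[0],1),np.round(a[1],1),round(a[2],1))
x,y,z=V[...,0],V[...,1],V[...,2];h=cv2.cvtColor(f,cv2.COLOR_BGR2HSV);H,S,B=[h[...,i].astype(int) for i in range(3)]
g=(y>.1)&(y<.35)&(x>.33)&(x<.53)
rep("boardtop",g&(z>.102)&(z<.113)&(H>40)&(H<85)&(S>100));rep("board",g&(z>.05)&(z<.113)&(H>40)&(H<85)&(S>100))
rep("standbase",g&(z>.006)&(z<.018)&(H<28)&(S>50))
p=V[g&(z>.102)&(z<.113)&(H>40)&(H<85)&(S>100)];print(np.percentile(p,[1,99],axis=0).round(4))
E
```

```text
time_s: 5.05
tcp_pos: [0.4372, 0.1608, 0.3398]
eef_rot: [180.0, -0.0, -96.0]
contact_force: [-0.3, -0.8, -0.0]
gripper_width: 0.0879
gripper_force: 0.0
boardtop 838 [0.4398 0.2425 0.1069] [0.1048 0.107  0.1086] [440.4 245.9] [115.4  13.5] 84.5
board 943 [0.4393 0.237  0.1038] [0.0612 0.1069 0.1085] [439.6 245.8] [115.7  15.2] 84.2
standbase 5142 [0.4386 0.228  0.0122] [0.0103 0.0122 0.0141] [439.  236.3] [149.6 124. ] 84.3
[[0.4294 0.1891 0.1045]
 [0.4504 0.3023 0.1088]]
```

View pics/w2.png

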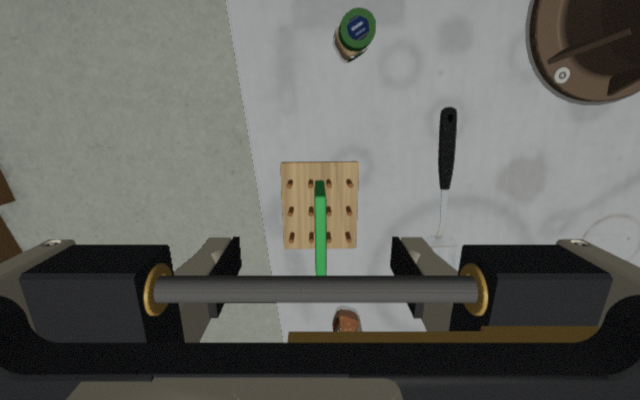

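The board's near end is at (320,183) between the dowels of the stand at (282–358, 162–248), and the gripper hides its far end.

Run:
```python
from h import *
plan([.4404,.2485,.19],-95.7,n=8)
```

```text
rows 8 [-0.552  0.036  0.937] [ 0.001 -0.001 -0.011] total [-4.42  0.29  7.49] [ 0.01 -0.01 -0.09]
```

```bash
python3 -m pendant '[[[-0.55,0.036,0.93,0,0,-0.01,1],[-0.55,0.036,0.93,0,0,-0.01,1],[-0.55,0.036,0.93,0,0,-0.01,1],[-0.55,0.036,0.93,0,0,-0.01,1],[-0.55,0.036,0.93,0,0,-0.01,1],[-0.55,0.036,0.93,0,0,-0.01,1],[-0.55,0.036,0.93,0,0,-0.01,1],[-0.55,0.036,0.93,0,0,-0.01,1]]]'
python3 -m pendant '[[[0,0,0.57,0,0,0,1],[0,0,0.57,0,0,0,1],[0,0,0.57,0,0,0,1],[0,0,0.57,0,0,0,1],[0,0,0.57,0,0,0,0.4],[0,0,0.57,0,0,0,0],[0,0,0.57,0,0,0,-0.2],[0,0,0.57,0,0,0,-0.2]]]'
```

```text
time_s: 5.9
tcp_pos: [0.4408, 0.2473, 0.1908]
eef_rot: [-180.0, -0.0, -95.8]
contact_force: [0.3, -0.5, -0.1]
gripper_width: 0.0875
gripper_force: 0.0
time_s: 6.7
tcp_pos: [0.4405, 0.2479, 0.0995]
eef_rot: [-180.0, 0.0, -95.8]
contact_force: [-0.1, 0.3, -0.0]
gripper_width: 0.0608
gripper_force: 0.0
```

```bash
python3 -m pendant '[[[0,0,0,0,0,0,-1],[0,0,0,0,0,0,-1],[0,0,0,0,0,0,-1],[0,0,0,0,0,0,-1],[0,0,0,0,0,0,-1],[0,0,0,0,0,0,-1],[0,0,0,0,0,0,-1],[0,0,0,0,0,0,-1]]]' 30
python3 -m pendant '[[[0,0,-0.3,0,0,0,-1],[0,0,-1,0,0,0,-1],[0,0,-1,0,0,0,-1],[0,0,-1,0,0,0,-1],[0,0,-1,0,0,0,-1],[0,0,-1,0,0,0,-1],[0,0,-1,0,0,0,-1],[0,0,-1,0,0,0,-1]]]'
python3 - <<'E'
from h import *
# board y axis now at tool yaw+90; target rack yaw -15.2 -> tool yaw -105.2
plan([.4561,-.2196,.245],-105.2,n=24)
plan([.4561,-.2196,.245],-105.2,n=32)
E
```

```text
time_s: 7.5
tcp_pos: [0.4407, 0.248, 0.1007]
eef_rot: [-180.0, 0.0, -95.8]
contact_force: [-0.6, -0.6, 3.4]
gripper_width: 0.0151
gripper_force: 30.0
time_s: 8.3
tcp_pos: [0.4401, 0.2475, 0.2472]
eef_rot: [180.0, -0.0, -95.8]
contact_force: [0.7, 0.1, -2.2]
gripper_width: 0.0149
gripper_force: 30.0
rows 24 [ 0.953 -0.207  0.005] [ 0.    -0.     0.098] total [22.86 -4.97  0.11] [ 0.01 -0.    2.35]
rows 32 [ 0.714 -0.156  0.004] [ 0.    -0.     0.074] total [22.86 -4.99  0.11] [ 0.01 -0.    2.35]
```

```bash
python3 -m pendant '[[[0.95,-0.207,0,0,0,0.098,-1],[0.95,-0.207,0,0,0,0.098,-1],[0.95,-0.207,0,0,0,0.098,-1],[0.95,-0.207,0,0,0,0.098,-1],[0.95,-0.207,0,0,0,0.098,-1],[0.95,-0.207,0,0,0,0.098,-1],[0.95,-0.207,0,0,0,0.098,-1],[0.95,-0.207,0,0,0,0.098,-1]]]' >/dev/null
python3 -m pendant '[[[0.95,-0.207,0,0,0,0.098,-1],[0.95,-0.207,0,0,0,0.098,-1],[0.95,-0.207,0,0,0,0.098,-1],[0.95,-0.207,0,0,0,0.098,-1],[0.95,-0.207,0,0,0,0.098,-1],[0.95,-0.207,0,0,0,0.098,-1],[0.95,-0.207,0,0,0,0.098,-1],[0.95,-0.207,0,0,0,0.098,-1]]]' >/dev/null
python3 -m pendant '[[[0.95,-0.207,0,0,0,0.098,-1],[0.95,-0.207,0,0,0,0.098,-1],[0.95,-0.207,0,0,0,0.098,-1],[0.95,-0.207,0,0,0,0.098,-1],[0.95,-0.207,0,0,0,0.098,-1],[0.95,-0.207,0,0,0,0.098,-1],[0.95,-0.207,0,0,0,0.098,-1],[0,0,0,0,0,0,-1]]]'
python3 - <<'E'
from h import *
f,V=cloud("wrist");cv2.imwrite("pics/w3.png",f);np.savez("w3.npz",f=f,W=V)
plan([.4561,-.2196,.2],-105.2,n=8)
x,y,z=V[...,0],V[...,1],V[...,2];h=cv2.cvtColor(f,cv2.COLOR_BGR2HSV);H,S=h[...,0],h[...,1]
p=V[(H>40)&(H<85)&(S>100)&(y<-.1)&(z>.1)];print(len(p),np.percentile(p,[1,50,99],axis=0).round(4))
p=p[p[:,2]>np.percentile(p[:,2],95)-.01];s=cv2.minAreaRect((p[:,:2]*1000).astype(np.float32));print(s)
E
```

```text
time_s: 10.7
tcp_pos: [0.4572, -0.2, 0.2462]
eef_rot: [179.9, -0.0, -104.9]
contact_force: [-0.8, 0.9, -2.8]
gripper_width: 0.0146
gripper_force: 30.0
rows 8 [ 0.125 -0.026  0.289] [0.002 0.    0.009] total [ 1.   -0.21  2.31] [0.01 0.   0.07]
5206 [[ 0.3866 -0.2584  0.1885]
 [ 0.4504 -0.2292  0.2525]
 [ 0.5149 -0.171   0.3297]]
((449.0308532714844, -229.56405639648438), (18.64973258972168, 143.25709533691406), 74.85942840576172)
```

View pics/w3.png

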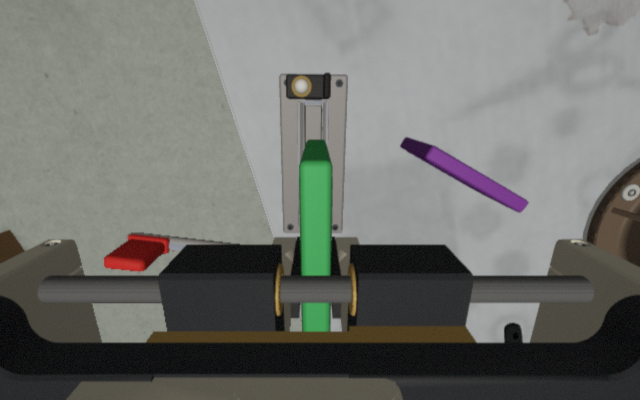

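The green board, at (315,140–330), is held square, and its axis lines up with the slot at (313,105). The catch is at (305,87).

Run:
```python
from h import *
d=np.load("w3.npz");f=d["f"];V=d["W"];x,y,z=V[...,0],V[...,1],V[...,2];h=cv2.cvtColor(f,cv2.COLOR_BGR2HSV);H,S=h[...,0].astype(int),h[...,1]
c=np.array([.4561,-.2196]);a=np.radians(-15.2);ex=np.array([np.cos(a),np.sin(a)]);ey=np.array([-np.sin(a),np.cos(a)])
X=(x-c[0])*ex[0]+(y-c[1])*ex[1];Y=(x-c[0])*ey[0]+(y-c[1])*ey[1]
t=r.get_state()["tcp_pos"];print("tcp",(t[:2]-c)@ex,(t[:2]-c)@ey)
G=(H>40)&(H<85)&(S>100)&(abs(X)<.03)
top=G&(z>.248)&(z<.258)&(Y<0)
print("top z",np.median(z[top]))
for lo in(-.045,-.035,-.025): 
    k=top&(Y>lo)&(Y<lo+.01);print(lo,k.sum(),np.percentile(X[k],[2,50,98]).round(4))
e=G&(z>.18)&(z<.235);print("end Y",np.percentile(Y[e],[2,50,98]),"end X",np.percentile(X[e],[2,50,98]), np.percentile(z[e],[2,98]))
b=(abs(z-.01)<.004)&(abs(X)<.06)&(abs(Y)<.12);a_=cv2.minAreaRect((V[b][:,:2]*1000).astype(np.float32));print(a_)
for lo in(-.1,-.09,-.06,-.05):
    k=b&(Y>lo)&(Y<lo+.01);print("base",lo,np.percentile(X[k],[1,99]))
print("base Ymin",np.percentile(Y[b],.5))
k=(abs(z-.064)<.004)&(abs(X)<.03)&(Y<-.045)&(Y>-.07)&~G;print("cheek",k.sum(),np.percentile(X[k],[1,25,50,75,99]).round(4))
```

```text
tcp -0.004265892804597162 0.01991658556398577
top z 0.25252311523238874
-0.045 383 [-0.0095 -0.0028  0.0036]
-0.035 695 [-0.0101 -0.0029  0.0039]
-0.025 655 [-0.0102 -0.0029  0.004 ]
end Y [-0.04015728 -0.03996497 -0.0391202 ] end X [-0.00897923 -0.00279842  0.00325177] [0.18300098 0.23300352]
((456.0788879394531, -219.24591064453125), (199.35057067871094, 80.11611938476562), 74.61270141601562)
base -0.1 [-0.03972889  0.03948663]
base -0.09 [-0.04027154  0.03844654]
base -0.06 [-0.03998587  0.03938319]
base -0.05 [-0.03900721  0.0383616 ]
base Ymin -0.09755981811378754
cheek 210 [-0.0161 -0.014  -0.0119  0.0127  0.0148]
```

```bash
python3 -m pendant '[[[0.4,-0.05,0.2,0,0,0.1,-1],[0.3,-0.04,0.4,0,0,0,-1],[0.3,-0.035,0.6,0,0,0,-1],[0,0,0.7,0,0,0,-1],[0,0,0.7,0,0,0,-1],[0,0,0.7,0,0,0,-1],[0,0,0.7,0,0,0,-1],[0,0,0,0,0,0,-1]]]'
python3 - <<'E'
from h import *
f,V=cloud("wrist");cv2.imwrite("pics/w4.png",f)
x,y,z=V[...,0],V[...,1],V[...,2];h=cv2.cvtColor(f,cv2.COLOR_BGR2HSV);H,S=h[...,0].astype(int),h[...,1]
c=np.array([.4561,-.2192]);a=np.radians(-15.3);ex=np.array([np.cos(a),np.sin(a)]);ey=np.array([-np.sin(a),np.cos(a)])
X=(x-c[0])*ex[0]+(y-c[1])*ex[1];Y=(x-c[0])*ey[0]+(y-c[1])*ey[1]
s=r.get_state();t=s["tcp_pos"];print("tcp",(t[:2]-c)@ex,(t[:2]-c)@ey,t[2])
G=(H>40)&(H<85)&(S>100)&(abs(X)<.03);zt=t[2]+.0063
top=G&(abs(z-zt)<.006)&(Y<0)
for lo in(-.06,-.05,-.04): 
    k=top&(Y>lo)&(Y<lo+.01);print(lo,k.sum(),np.percentile(X[k],[2,50,98]).round(4))
e=G&(z<zt-.02)&(z>.08);print("end",np.percentile(Y[e],[2,50,98]),np.percentile(X[e],[2,98]),np.percentile(z[e],[1,99]))
k=(abs(z-.064)<.004)&(abs(X)<.03)&(Y<-.05)&(Y>-.075)&~G;print("cheek",np.percentile(X[k],[1,25,50,75,99]).round(4))
E
```

```text
time_s: 11.55
tcp_pos: [0.4532, -0.2183, 0.1637]
eef_rot: [179.7, -0.0, -105.2]
contact_force: [-0.1, -0.9, -1.2]
gripper_width: 0.0149
gripper_force: 30.0
tcp -0.002242889517156879 8.048821299060244e-05 0.16497127795930142
-0.06 680 [-0.0087 -0.0019  0.0048]
-0.05 688 [-0.0092 -0.0019  0.0049]
-0.04 639 [-0.009 -0.002  0.005]
end [-0.05921345 -0.0590216  -0.01070631] [-0.00832563  0.00473853] [0.08865349 0.15072402]
cheek [-0.0156 -0.0132  0.0111  0.0134  0.0157]
```

View pics/w4.png

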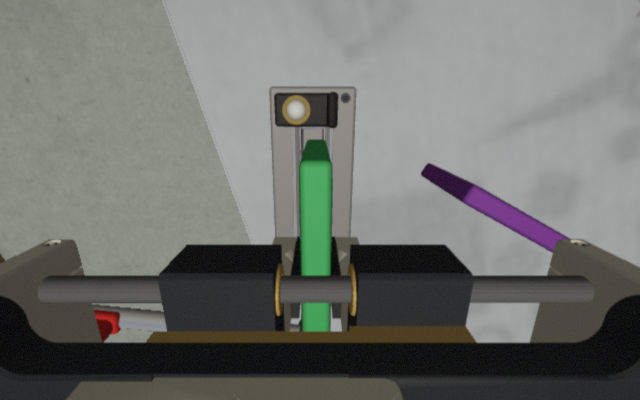

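The board tip is at (315,150), slightly to the −x side of the slot centre, so I'll shift 2 mm and insert.

```bash
python3 -m pendant '[[[0,-0.09,0,0,0,0,-1],[0,0,0,0,0,0,-1],[0,0,0.3,0,0,0,-1],[0,0,0.3,0,0,0,-1],[0,0,0.3,0,0,0,-1],[0,0,0.3,0,0,0,-1],[0,0,0.3,0,0,0,-1],[0,0,0,0,0,0,-1]]]'
```

```text
time_s: 12.4
tcp_pos: [0.4561, -0.2189, 0.1353]
eef_rot: [179.9, -0.0, -105.2]
contact_force: [0.6, 0.5, -1.4]
gripper_width: 0.0149
gripper_force: 30.0
```

```bash
python3 -m pendant '[[[0,0,0.3,0,0,0,-1],[0,0,0.3,0,0,0,-1],[0,0,0.3,0,0,0,-1],[0,0,0.3,0,0,0,-1],[0,0,0.3,0,0,0,-1],[0,0,0.2,0,0,0,-1],[0,0,0,0,0,0,-1],[0,0,0,0,0,0,-1]]]'
```

```text
time_s: 13.2
tcp_pos: [0.4567, -0.2191, 0.1024]
eef_rot: [180.0, -0.0, -105.2]
contact_force: [0.3, -0.0, -1.1]
gripper_width: 0.0149
gripper_force: 30.0
```

```bash
python3 -m pendant '[[[0,0,0.1,0,0,0,-1],[0,0,0.1,0,0,0,-1],[0,0,0.05,0,0,0,-1],[0,0,0,0,0,0,-1],[0,0,0,0,0,0,-1],[0,0,0,0,0,0,-0.3],[0,0,0,0,0,0,-0.3],[0,0,0,0,0,0,-0.3]]]' 
python3 -m pendant '[[[0,0,0,0,0,0,-0.3],[0,0,0,0,0,0,0],[0,0,-0.4,0,0,0,0],[0,0,-1,0,0,0,0],[0,0,-1,0,0,0,0],[0,0,-1,0,0,0,0],[0,0,-1,0,0,0,0],[0,0,-1,0,0,0,0]]]'
python3 - <<'E'
from h import *
f,V=cloud("wrist");cv2.imwrite("pics/w5.png",f)
x,y,z=V[...,0],V[...,1],V[...,2];h=cv2.cvtColor(f,cv2.COLOR_BGR2HSV);H,S=h[...,0].astype(int),h[...,1]
c=np.array([.4561,-.2192]);a=np.radians(-15.3);ex=np.array([np.cos(a),np.sin(a)]);ey=np.array([-np.sin(a),np.cos(a)])
X=(x-c[0])*ex[0]+(y-c[1])*ex[1];Y=(x-c[0])*ey[0]+(y-c[1])*ey[1]
G=(H>40)&(H<85)&(S>100)&(abs(X)<.04)&(abs(Y)<.08)&(z>.09);print(np.percentile(z[G],[1,50,99]).round(4),"Y",np.percentile(Y[G],[.5,99.5]).round(4))
for lo in(-.05,-.03,-.01,.01): 
    k=G&(Y>lo)&(Y<lo+.01);print(lo,k.sum(),np.percentile(X[k],[2,98]).round(4))
k=((H<8)|(H>172))&(S>150)&(z>.12)&(z<.18)&(X>.1)&(X<.2);p=V[k];print("tab",len(p),p.mean(0) if len(p) else 0)
E
```

```text
time_s: 14.0
tcp_pos: [0.4568, -0.2191, 0.0974]
eef_rot: [-180.0, 0.0, -105.2]
contact_force: [0.6, 0.1, -0.5]
gripper_width: 0.0295
gripper_force: 0.0
time_s: 14.8
tcp_pos: [0.4566, -0.2191, 0.2068]
eef_rot: [-180.0, 0.0, -105.2]
contact_force: [-0.2, 0.0, -0.3]
gripper_width: 0.0437
gripper_force: 0.0
[0.1014 0.105  0.2902] Y [-0.0589  0.0591]
-0.05 226 [-0.0055  0.0081]
-0.03 297 [-0.0326  0.0342]
-0.01 211 [-0.0179  0.0202]
0.01 194 [-0.0062  0.0085]
tab 296 [ 0.619348   -0.20260154  0.16349305]
```

View pics/w5.png

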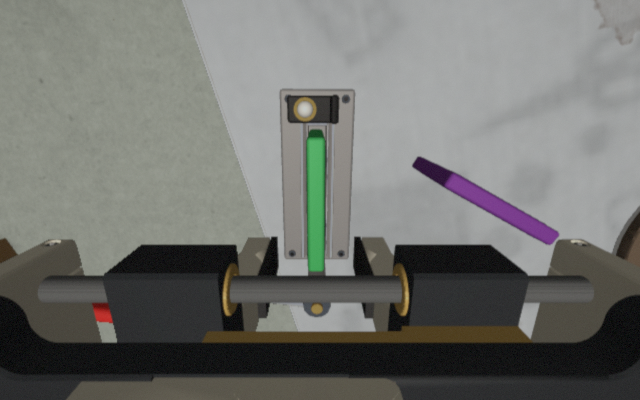

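The board sits at (316,130–270) flush in the slot: its top is at 0.105, it is centred, and the keeper is still open. Next is the keeper.

Run:
```python
from h import *
plan([.62,-.2,.275],-22,n=24)
```

```text
rows 24 [ 0.113 -0.354 -0.134] [-0.002 -0.002 -0.866] total [ 2.72 -8.49 -3.21] [ -0.06  -0.06 -20.79]
```

```bash
python3 -m pendant '[[[0.113,-0.354,-0.134,0,0,-0.866,0],[0.113,-0.354,-0.134,0,0,-0.866,0],[0.113,-0.354,-0.134,0,0,-0.866,0],[0.113,-0.354,-0.134,0,0,-0.866,0],[0.113,-0.354,-0.134,0,0,-0.866,0],[0.113,-0.354,-0.134,0,0,-0.866,0],[0.113,-0.354,-0.134,0,0,-0.866,0],[0.113,-0.354,-0.134,0,0,-0.866,0]]]' >/dev/null
python3 -m pendant '[[[0.113,-0.354,-0.134,0,0,-0.866,0],[0.113,-0.354,-0.134,0,0,-0.866,0],[0.113,-0.354,-0.134,0,0,-0.866,0],[0.113,-0.354,-0.134,0,0,-0.866,0],[0.113,-0.354,-0.134,0,0,-0.866,0],[0.113,-0.354,-0.134,0,0,-0.866,0],[0.113,-0.354,-0.134,0,0,-0.866,0],[0.113,-0.354,-0.134,0,0,-0.866,0]]]' >/dev/null
python3 -m pendant '[[[0.113,-0.354,-0.134,0,0,-0.866,0],[0.113,-0.354,-0.134,0,0,-0.866,0],[0.113,-0.354,-0.134,0,0,-0.866,0],[0.113,-0.354,-0.134,0,0,-0.866,0],[0.113,-0.354,-0.134,0,0,-0.866,0],[0.113,-0.354,-0.134,0,0,-0.866,0],[0.113,-0.354,-0.134,0,0,-0.866,0],[0,0,0,0,0,0,0]]]'
python3 - <<'E'
from h import *
f,V=cloud("wrist");cv2.imwrite("pics/w6.png",f)
x,y,z=V[...,0],V[...,1],V[...,2];h=cv2.cvtColor(f,cv2.COLOR_BGR2HSV);H,S=h[...,0].astype(int),h[...,1]
k=((H<8)|(H>172))&(S>150)&(z>.125)&(z<.175)&(x>.5)&(x<.75)
for n,m in(("tab",k),("top",k&(z>.160)),("bar",(z>.112)&(z<.13)&(x>.5)&(x<.62)&(abs(y+.17)<.07)&~k)):
    p=V[m]
    if len(p)<5: print(n,len(p));continue
    print(n,len(p),p.mean(0).round(4),np.percentile(p[:,2],[1,99]),cv2.minAreaRect((p[:,:2]*1000).astype(np.float32)))
E
```

```text
time_s: 17.25
tcp_pos: [0.6141, -0.2044, 0.2676]
eef_rot: [-180.0, -0.0, -25.4]
contact_force: [-0.7, 0.4, -0.0]
gripper_width: 0.0437
gripper_force: 0.0
tab 702 [ 0.6256 -0.2029  0.1561] [0.12650402 0.16650751] ((622.217529296875, -200.64776611328125), (14.717811584472656, 35.802242279052734), 69.68444061279297)
top 488 [ 0.623  -0.2013  0.1644] [0.16110542 0.16654912] ((622.271484375, -200.97677612304688), (11.406210899353027, 32.4077262878418), 67.89382934570312)
bar 799 [ 0.5645 -0.1777  0.1238] [0.11914695 0.12652331] ((560.2683715820312, -175.46932983398438), (14.498754501342773, 133.69998168945312), 67.0960464477539)
```

View pics/w6.png

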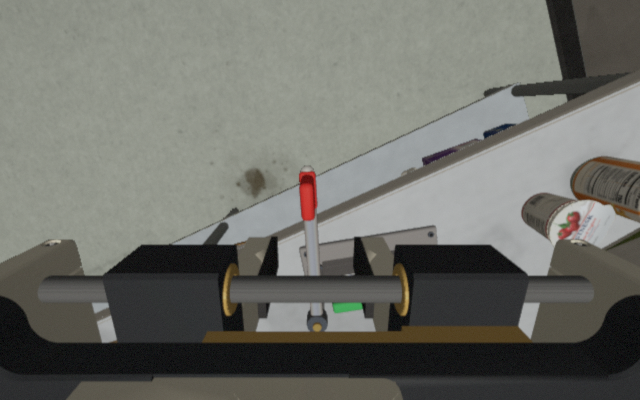

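The red tab is at (308,195) and the bar runs to the hinge at (317,322). The tab centre works out to (0.622, −0.201), with the bar at −22.1°.

Run:
```python
from h import *
plan([.622,-.201,.152],-22.1,n=8)
```

```text
rows 8 [ 0.038 -0.042  0.72 ] [-0.    -0.    -0.108] total [ 0.31 -0.33  5.76] [-0.   -0.   -0.87]
```

```bash
python3 -m pendant '[[[0.15,-0.16,0.2,0,0,-0.43,0],[0.15,-0.16,0.4,0,0,-0.43,0],[0,0,0.86,0,0,0,0],[0,0,0.86,0,0,0,0],[0,0,0.86,0,0,0,0],[0,0,0.86,0,0,0,0],[0,0,0.86,0,0,0,0],[0,0,0.86,0,0,0,0]]]'
python3 -m pendant '[[[0,0,0,0,0,0,-1],[0,0,0,0,0,0,-1],[0,0,0,0,0,0,-1],[0,0,0,0,0,0,-1],[0,0,0,0,0,0,-1],[0,0,0,0,0,0,-1],[0,0,0,0,0,0,-1],[0,0,0,0,0,0,-1]]]' 20
python3 - <<'E'
from h import *
h=np.array([.4772,-.1421]);t=r.get_state()
p=np.array(t["tcp_pos"]);d=p[:2]-h;print(np.hypot(*d),np.degrees(np.arctan2(d[1],d[0])),t["eef_rot"][2])
ph=np.radians(-105.0);rr=np.hypot(*d)
plan([*(h+rr*np.array([np.cos(ph),np.sin(ph)])),p[2]],-105,n=24)
E
```

```text
time_s: 18.1
tcp_pos: [0.6213, -0.2015, 0.1502]
eef_rot: [180.0, 0.1, -22.0]
contact_force: [-0.4, -0.0, 0.6]
gripper_width: 0.0439
gripper_force: 0.0
time_s: 18.9
tcp_pos: [0.6222, -0.2014, 0.1526]
eef_rot: [-180.0, -0.1, -22.1]
contact_force: [0.2, 1.7, 5.6]
gripper_width: 0.0119
gripper_force: 20.0
0.15663554524579945 -22.247213199717837 -22.072859409392215
rows 24 [-0.015  0.471 -0.   ] [-0.001 -0.001  0.864] total [-0.36 11.31 -0.  ] [-2.000e-02 -1.000e-02  2.073e+01]
```

```bash
python3 -m pendant '[[[-0.015,0.471,0,0,0,0.864,-1],[-0.015,0.471,0,0,0,0.864,-1],[-0.015,0.471,0,0,0,0.864,-1],[-0.015,0.471,0,0,0,0.864,-1],[-0.015,0.471,0,0,0,0.864,-1],[-0.015,0.471,0,0,0,0.864,-1],[-0.015,0.471,0,0,0,0.864,-1],[-0.015,0.471,0,0,0,0.864,-1]]]'
python3 - <<'E'
from h import *
h=np.array([.4772,-.1421]);t=r.get_state();d=t["tcp_pos"][:2]-h;print(np.hypot(*d),np.degrees(np.arctan2(d[1],d[0])),t["eef_rot"][2])
E
```

```text
time_s: 19.7
tcp_pos: [0.5776, -0.2618, 0.1526]
eef_rot: [-180.0, -0.0, -49.9]
contact_force: [-2.6, 4.7, 7.1]
gripper_width: 0.012
gripper_force: 20.0
0.1562553354880123 -50.02863214150131 -49.86071783495948
```

```bash
python3 -m pendant '[[[-0.015,0.471,0,0,0,0.864,-1],[-0.015,0.471,0,0,0,0.864,-1],[-0.015,0.471,0,0,0,0.864,-1],[-0.015,0.471,0,0,0,0.864,-1],[-0.015,0.471,0,0,0,0.864,-1],[-0.015,0.471,0,0,0,0.864,-1],[-0.015,0.471,0,0,0,0.864,-1],[-0.015,0.471,0,0,0,0.864,-1]]]'
python3 -m pendant '[[[-0.015,0.471,0,0,0,0.864,-1],[-0.015,0.471,0,0,0,0.864,-1],[-0.015,0.471,0,0,0,0.864,-1],[-0.015,0.471,0,0,0,0.864,-1],[-0.015,0.471,0,0,0,0.864,-1],[-0.015,0.471,0,0,0,0.864,-1],[-0.015,0.471,0,0,0,0.864,-1],[-0.015,0.471,0,0,0,0.864,-1]]]'
python3 -m pendant '[[[0,0.03,0,0,0,0.05,-1],[0,0,0,0,0,0,-1],[0,0,0,0,0,0,-1],[0,0,0,0,0,0,-1],[0,0,0,0,0,0,-1],[0,0,0,0,0,0,-1],[0,0,0,0,0,0,-1],[0,0,0,0,0,0,-1]]]'
python3 - <<'E'
from h import *
h=np.array([.4772,-.1421]);t=r.get_state();d=t["tcp_pos"][:2]-h;print(np.hypot(*d),np.degrees(np.arctan2(d[1],d[0])),t["eef_rot"][2])
E
```

```text
time_s: 20.5
tcp_pos: [0.5107, -0.2946, 0.1526]
eef_rot: [-180.0, 0.0, -77.5]
contact_force: [-0.6, 7.5, 7.4]
gripper_width: 0.0123
gripper_force: 20.0
time_s: 21.3
tcp_pos: [0.437, -0.2929, 0.1526]
eef_rot: [-179.9, 0.0, -105.1]
contact_force: [-0.1, 7.7, 9.5]
gripper_width: 0.012
gripper_force: 20.1
time_s: 22.1
tcp_pos: [0.4354, -0.2925, 0.1526]
eef_rot: [180.0, 0.0, -105.2]
contact_force: [-1.9, 7.9, 10.4]
gripper_width: 0.0117
gripper_force: 20.0
0.1561346031709172 -105.53260946565588 -105.21005070102684
```

```bash
python3 -m pendant '[[[0,0.05,0,0,0,0,-1],[0,0.05,0,0,0,0,-1],[0,0.05,0,0,0,0,-1],[0,0,0,0,0,0,-1],[0,0,0,0,0,0,-1],[0,0,0,0,0,0,-1],[0,0,0,0,0,0,-1],[0,0,0,0,0,0,-1]]]'
```

```text
time_s: 22.9
tcp_pos: [0.4351, -0.2924, 0.1527]
eef_rot: [-179.7, 0.0, -105.2]
contact_force: [6.4, 2.2, 3.1]
gripper_width: 0.0117
gripper_force: 20.0
```

It is against the stop lug, so I'll release and lift clear.

```bash
python3 -m pendant '[[[0,-0.12,0,0,0,0,-0.3],[0,0,0,0,0,0,-0.3],[0,0,0,0,0,0,-0.2],[0,0,0,0,0,0,-0.2],[0,0,0,0,0,0,-0.2],[0,0,-0.3,0,0,0,-0.2],[0,0,-0.7,0,0,0,-0.2],[0,0,-1,0,0,0,0]]]'
python3 -m pendant '[[[0,0,-1,0,0,0,0],[0,0,-1,0,0,0,0],[0,0,-1,0,0,0,0],[0,0,-1,0,0,0,0],[0.5,0,-1,0,0,0,0],[0.5,0,-0.5,0,0,0,0],[0,0,0,0,0,0,0],[0,0,0,0,0,0,0]]]'
python3 - <<'E'
from h import *
f,V=cloud("wrist");cv2.imwrite("pics/w7.png",f)
x,y,z=V[...,0],V[...,1],V[...,2];h=cv2.cvtColor(f,cv2.COLOR_BGR2HSV);H,S=h[...,0].astype(int),h[...,1]
k=((H<8)|(H>172))&(S>150)&(z>.155)&(z<.175)&(abs(x-.44)<.06)&(abs(y+.29)<.06);p=V[k]
a=cv2.minAreaRect((p[:,:2]*1000).astype(np.float32));print(len(p),a)
d=np.array(a[0])/1000-[.4772,-.1421];print(np.hypot(*d),np.degrees(np.arctan2(d[1],d[0])),"shut -105.3")
G=(H>40)&(H<85)&(S>100)&(abs(x-.456)<.05)&(abs(y+.22)<.07)&(z>.08)&(z<.13);print(G.sum(),np.percentile(z[G],[50,95]))
E
```

```text
time_s: 23.7
tcp_pos: [0.4344, -0.2929, 0.1918]
eef_rot: [179.9, 0.0, -105.2]
contact_force: [0.5, 0.1, 0.1]
gripper_width: 0.0388
gripper_force: 0.0
time_s: 24.5
tcp_pos: [0.4293, -0.3123, 0.3011]
eef_rot: [180.0, 0.0, -105.3]
contact_force: [0.9, 1.1, 0.2]
gripper_width: 0.044
gripper_force: 0.0
399 ((435.9604797363281, -292.1714782714844), (32.67192840576172, 11.88662052154541), 74.63340759277344)
0.155634657522566 -105.36555392248242 shut -105.3
13 [0.10307944 0.10372205]
```

View pics/w7.png

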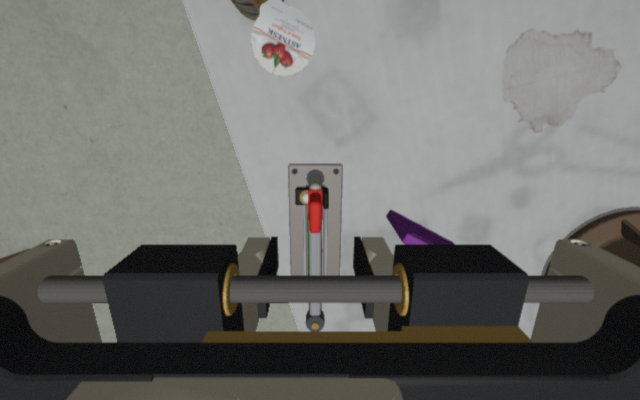

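The bar lies along the slot with its tab at (316,210), past the ball at (304,198), at −105.4° against an estimated shut angle of −105.3°. The board is still below it, and the gripper is clear.

```bash
python3 -c "
from plant import r
print(r.close_job())"
```

```text
the job is handed in; nothing more can be done
None
```

The green board is fully down in the rack's slot, the keeper bar is shut past the ball against its stop lug and released, and I handed the job in at about 24.5 s; no verdict was returned.

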